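# Clamp a wide brush handle in the cam-lever jig

## Task

Draw the widest brush handle tail-first out of the stock rack and lay it flat on the bench, letting go of it, so that you can take it again by its metal collar. Then lay it flat in the open jig, tail home against the stop plate and collar sticking out of the other end, and flip the cam lever over its high point until it snaps closed and the handle is clamped; let go of everything. Leave the other two handles, the bottle and the pot where they stand.

Things in the scene. Friction and masses are not known exactly. Their poses are not given: they have to be found in the camera images.
- wide_handle: The handle to clamp, the widest of three: flat black bar, 180 mm long, 22 mm wide and thick, about 90 g, its last 50 mm a bare aluminium collar 36 mm wide. Origin: underside, midway along; x points from tail (-90 mm) to collar end (+90 mm), z up. Starts flat on the bench in any of the rack's lanes, tail sticking out 95 to 107 mm, collar under the roof.
- wide_tail (a point): Tail end of the wide handle, on its underside (x = -90 mm of wide_handle).
- wide_collar_end (a point): Collar end of the wide handle, on its underside (x = +90 mm of wide_handle).
- rack: Stock rack, fixed: 120 mm deep, 180 mm wide, 50 mm high, grey walls, clear roof, no floor (handles lie on the bench). Origin: on the bench at the middle of its open front; x points into the rack, so handles are drawn out along -x. Three lanes 52 mm wide, at y = -58, 0 and +58 mm. It stands left or right of the jig.
- slim_handle: Bystander: black handle 170 mm long, tail 12 mm wide, 14 mm thick, collar 18 mm wide, in another lane; origin like the wide handle's. Leave it.
- short_handle: Bystander: black handle 130 mm long, tail 16 mm wide, 18 mm thick, collar 26 mm wide, in another lane; origin like the wide handle's. Leave it.
- jig: Holding jig, fixed. Origin: on the bench below the middle of the stop plate's inner face (x = 0; plate 75 mm wide, top at z = 45 mm). Base plate 10 mm thick, x = -120 to +12, y = -40 to +110 mm; the handle lies on it (z = 10 mm) along the jig's x, tail towards +x. Once home its collar overhangs the -x end, at x = -130 to -180 mm. z up.
- jaw: Steel moving jaw of the jig. Origin: middle of the lower edge of its face, at jig (-50, +26, 10.5) mm when open; 80 mm long along the jig's x, 32 mm high. The cam drives it up to 20 mm towards the jig's -y.
- sprung_jaw: Rubber-faced jaw opposite. Origin: middle of the lower edge of its face, at jig (-50, -12, 10.5) mm; 80 mm long along x, 32 mm high. It gives up to 8 mm on a spring of 4 N/mm. The open channel between the jaws is 38 mm wide, its middle at jig y = +7 mm.
- lever_pivot (a point): Hinge axis of the cam lever, at jig (-50, +77, 45) mm; the axis runs along the jig's x.
- lever_grip (a point): Middle of the lever's black rubber grip, 80 mm from the pivot; the grip is a 19 mm thick round bar, the lever ends 105 mm from the pivot. The lever swings in the jig's y-z plane.
- cam_lever (a joint): Angle of the cam lever, rad. 0 = open: leaning outwards (jig +y), 35 degrees above level. Grows as it is lifted up and over towards the jaws (jig -y): its direction is 35 degrees + angle, from +y towards up. High point 1.67: below that it springs back open, beyond it it snaps by itself to the end stop at 2.07 (closed, leaning over the jaws). Needs up to about 8 N at the grip.
- water_bottle: Bystander: clear bottle, 60 mm diameter, 190 mm high, standing beyond the gap between rack and jig; origin: centre of its underside. Leave it.
- pot: Bystander: white open pot, 60 mm diameter, 65 mm high, standing in front of the gap between rack and jig; origin: centre of its underside. Leave it.
There are look-alikes about, which are no part of the job. Several things have the shape of the rack; the one meant has the colours described above.

How it is judged:
By the outcome, as a careful person would: the job done as asked, in the order asked, and still so for the second after the job is handed in, with the robot touching nothing.
It also fails if it takes over 72 s, if anything falls off the work surface, if the arm or the gripper's body presses on something with over 40 N, if the wrist force passes 120 N, or if a joint passes its speed limit or range.

## Robot

A 6-joint arm with a two-finger parallel gripper is mounted at the origin on the work surface. World frame = base frame: x ahead of the robot, y to its left, z up, the work surface at z = 0. Lengths are in m, angles in rad, forces in N, time in s.
With the tool pointing down it reaches from about 0.35 to 0.875 m from the base axis. Payload 4.2 kg.
Tool frame: the origin (TCP) lies on the centre line of the jaws, within the pads' length; the fingertips stand 8 mm ahead of it and the grasp point (between the pads) lies 11 mm behind it; z points along the fingers, y is the direction in which the jaws open and shut (so a half turn about z gives the same grasp; the last joint's range is limited). The gripper opens to 87 mm and grips with 3 to 60 N. Pads are 19 mm wide; open, the fingers measure 117 mm over their backs; the gripper's body (75 mm by 190 mm) begins 51 mm behind the grasp point.
Start: joints at [-0.902, 0.385, 0.008, 0, -1.194, -0.259], TCP at [0.249, -0.573, 0.231] pointing down, gripper open.
Joint ranges: [-3.14, 3.14], [-1.21, 2.06], [-1.07, 1.41], [-3.16, 2.05], [-2.99, -0.16], [-3.1, 3.1]. Speed limits (rad/s): [2.79, 2.79, 3.14, 3.14, 3.14, 3.14].

## Interface

Orientations are given as a unit quaternion [x, y, z, w].
In Python, from rig import env gives the robot as it stands.
- The arm moves only by the shell command python3 -m pendant 'ROWS' [FORCE]. ROWS is JSON, a list that holds one entry, the list of rows, each a list of 7 numbers: the shift along the tool's x, y, z in m, then the turn, a rotation vector about the tool's x, y, z in degrees, then the opening, from 0 (shut) to 1 (fully open). In form: [[[dx, dy, dz, rx, ry, rz, fingers], ...]]. A call has 1 to 8 rows; each row shifts and turns the commanded pose from where the row before left it, along the tool's axes as they then stand; what a row does not reach is not made up. A row lasts 1/8 s, in which the tool goes at most 62.5 mm and 10.7 degrees, less where a joint would pass 70% of its speed; a pose out of reach is approached as far as the arm can. A call is refused whole if a number of a shift passes 0.0625 or a number of a turn 10.7, either way. A call with a gripper value outside its range is refused whole. The fingers move at their own pace and stop on an object; FORCE is the grip in N (left out, the last holds). Time passes only in rows, so rows that do not move let the fingers close. It gives the time, the measured TCP pose, the force and the opening at its end, in the units of the state.
- env.state(): the state, without advancing time (a new reading comes with each control period).
- env.get_image(name): name is "scene" or "top"; returns (picture, depth): 480x640x3 uint8, red, green, blue; 480x640 float32, m along the optical axis (not along the pixel's ray), 0 where there is no reading.
- env.camera_model(name): a dict with "camera_matrix" (3x3 intrinsics, pixels), "eye" and "rotation" of the camera in the world. Camera axes: x right, y up, looking along -z (the intrinsics and any distortion apply to the point x, -y, -z); pixel columns grow to the right and rows downward; lengths in m; the calibration is good to about 2 mm. A picture is of the moment at which its call begins. camera_model takes no time and is no camera call.
- env.job_done(): hands the job in, once; it reports no verdict.
The state is a dict: "t": time; "joint_pos": joint angles; "joint_vel": joint speeds; "effort": joint torques, N m; "tcp_pos": TCP position; "eef_rot": TCP orientation; "ft_force": force on the tool from outside, world axes, zero at the start; "ft_torque": the same for the moment, N m; "width": opening from 0.0 (shut) to 1.0 (fully open).
Only numpy, scipy, OpenCV 4.12 (cv2) and the standard library are available. Lean on these libraries where they do the work, as an engineer would, in place of code of your own. Each camera call takes 0.05 s, during which the arm holds its last target.

## Working session

There is one attempt and no reset: what is moved stays moved. The work goes in short steps, Python scripts to look and compute and a shell command to move; the robot and the scene stay as the last step left them, time stands still between calls to the robot, and variables do not carry over. Pictures are saved under pics/ and viewed, and the job is handed in when it is done.

```bash
ls; mkdir -p pics; cat > h.py <<'E'
import numpy as np,cv2
from rig import env
from scipy.spatial.transform import Rotation as R
def snap(n,f):
    im,d=env.get_image(n); np.savez('pics/'+f+'.npz',im=im,d=d); cv2.imwrite('pics/'+f+'.png',im[:,:,::-1]); return im,d
def load(f):
    z=np.load('pics/'+f+'.npz'); return z['im'],z['d']
def unproj(n,u,v,z):
    """z depth"""
    m=env.camera_model(n);K=np.array(m['camera_matrix']);
    p=cv2.undistortPoints(np.array([[[u,v]]],float),K,np.array(m.get('dist',m.get('distortion',[0,0,0,0,0])),float))[0,0]
    c=np.array([p[0]*z,-p[1]*z,-z]); Rm=np.array(m['rotation']); return np.array(m['eye'])+Rm@c
def onplane(n,u,v,h):
    a=unproj(n,u,v,1.0);e=np.array(env.camera_model(n)['eye']);return e+(a-e)*(h-e[2])/(a[2]-e[2])
def proj(n,P):
    m=env.camera_model(n);K=np.array(m['camera_matrix']);c=np.array(m['rotation']).T@(np.array(P)-np.array(m['eye']));c=np.array([c[0],-c[1],-c[2]])
    q=K@c;return q[:2]/q[2]
E
python3 - <<'E'
from h import *
print(env.state())
for n in ('scene','top'):
    print(env.camera_model(n)); snap(n,n+'0')
E
```

```text
pics
{'t': 0.0, 'joint_pos': array([-9.02384412e-01,  3.85578498e-01,  6.62400746e-03, -5.10943158e-04,
       -1.19401357e+00, -2.58584365e-01]), 'joint_vel': array([ 8.92966607e-04, -5.11790167e-05,  2.17556850e-03,  9.19143102e-04,
        6.77959658e-04, -2.17748077e-04]), 'effort': array([ 3.30953771e-04, -3.90670002e+01,  1.87401831e+01,  4.21983853e+00,
        1.09023205e-02, -2.13867725e-04]), 'tcp_pos': array([ 0.24880667, -0.5726968 ,  0.22944387]), 'eef_rot': array([-2.03390331e-01,  9.79097103e-01,  1.07745842e-03, -2.73071869e-04]), 'ft_force': array([-0.57036146, -0.31263535,  0.16664475]), 'ft_torque': array([0.00769227, 0.05177773, 0.0077785 ]), 'width': 1.0030554848163684}
{'camera_matrix': array([[561.55972187,   0.        , 313.88972369],
       [  0.        , 561.55972187, 240.64887384],
       [  0.        ,   0.        ,   1.        ]]), 'eye': array([1.31946103, 0.57114071, 1.02247895]), 'rotation': array([0.18756327, 0.34634086, 0.8089505 , 0.43642538])}
{'camera_matrix': array([[561.05561946,   0.        , 313.05737694],
       [  0.        , 561.05561946, 241.01849317],
       [  0.        ,   0.        ,   1.        ]]), 'eye': array([0.40246977, 0.04020421, 1.18060947]), 'rotation': array([ 0.03251243, -0.03361195, -0.69920155,  0.71339356])}
```

Rotation is a quaternion; adjusting the helper.

```bash
sed -i "s/Rm=np.array(m\['rotation'\])/Rm=R.from_quat(m['rotation']).as_matrix()/; s/np.array(m\['rotation'\]).T@/R.from_quat(m['rotation']).as_matrix().T@/" h.py; grep -n rotation h.py
```

```text
12:    c=np.array([p[0]*z,-p[1]*z,-z]); Rm=R.from_quat(m['rotation']).as_matrix(); return np.array(m['eye'])+Rm@c
16:    m=env.camera_model(n);K=np.array(m['camera_matrix']);c=R.from_quat(m['rotation']).as_matrix().T@(np.array(P)-np.array(m['eye']));c=np.array([c[0],-c[1],-c[2]])
```

View pics/top0.png

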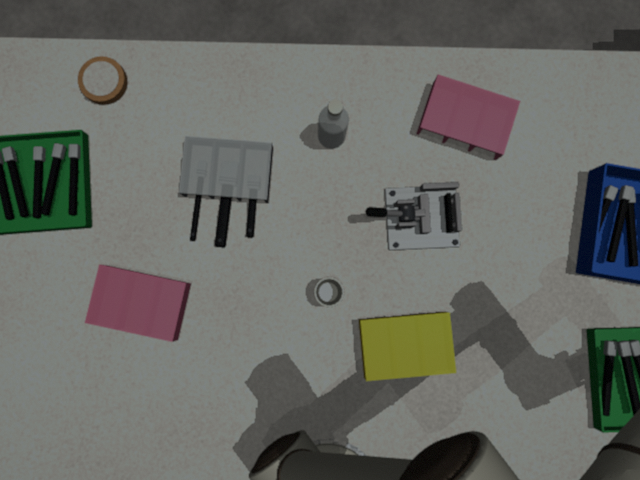

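View pics/scene0.png

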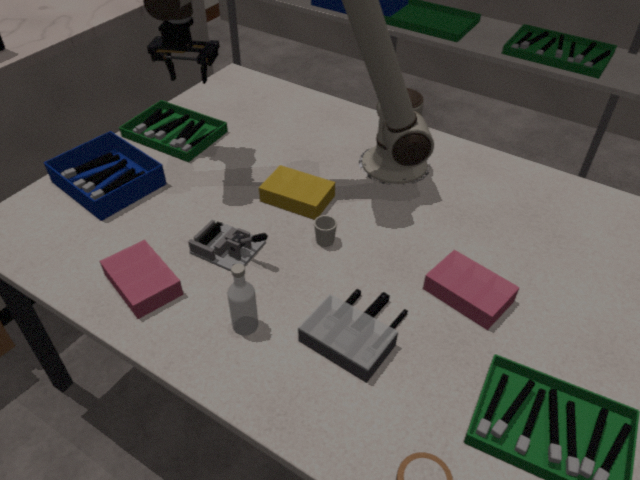

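```bash
python3 - <<'E'
from h import *
im,d=load('top0')
a=cv2.resize(im[125:255,170:285],None,fx=5,fy=4.6,interpolation=cv2.INTER_CUBIC)[:,:,::-1]
b=cv2.resize(im[170:260,360:470],None,fx=7,fy=6.6,interpolation=cv2.INTER_CUBIC)[:,:,::-1]
g=lambda x:np.clip(x.astype(float)*1.6,0,255).astype('uint8')
cv2.imwrite('pics/za.png',g(a));cv2.imwrite('pics/zb.png',g(b));print(a.shape,b.shape)
for u,v in [(222,240),(223,215),(210,160),(300,250),(150,150),(405,240),(450,200),(440,186),(375,212)]:
    print(u,v,unproj('top',u,v,d[v,u]))
print(proj('top',[.25,-.57,.23]))
E
```

```text
(598, 575, 3) (594, 770, 3)
222 240 [0.50968214 0.22864976 0.01992595]
223 215 [0.56221939 0.22856055 0.01896679]
210 160 [0.67138075 0.25434362 0.04898147]
300 250 [ 0.49404081  0.06675357 -0.00492115]
150 150 [ 0.70242294  0.39327649 -0.0008878 ]
405 240 [ 0.51839779 -0.15330078  0.0095378 ]
450 200 [ 0.600017   -0.24060241  0.03949355]
440 186 [ 0.62784481 -0.21893475  0.04437069]
375 212 [ 0.5623129  -0.07926637  0.10437239]
[676.83365139 393.1238994 ]
```

View pics/za.png

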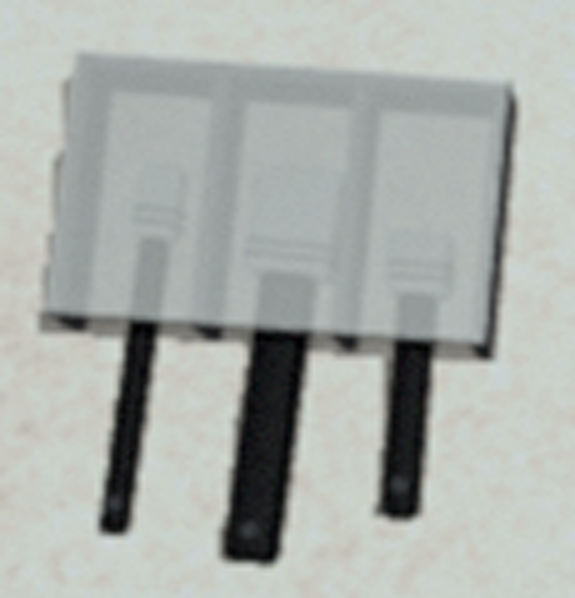

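View pics/zb.png

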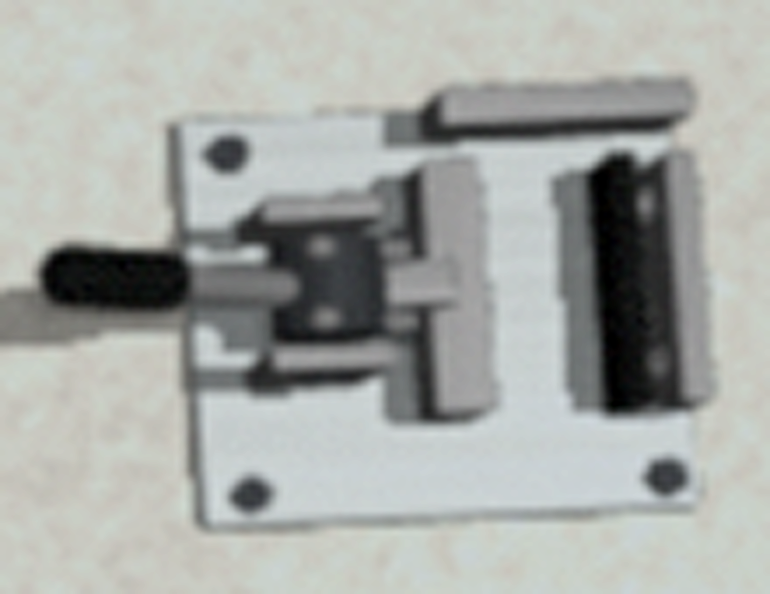

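```bash
cat >> h.py <<'E'
def cloud(n,d):
    m=env.camera_model(n);K=np.array(m['camera_matrix']);v,u=np.mgrid[:480,:640]
    c=np.stack([(u-K[0,2])/K[0,0]*d,-(v-K[1,2])/K[1,1]*d,-d],-1)
    return c@R.from_quat(m['rotation']).as_matrix().T+np.array(m['eye'])
def rect(mask,n,h):
    c,_=cv2.findContours(mask.astype('uint8'),cv2.RETR_EXTERNAL,cv2.CHAIN_APPROX_NONE);c=max(c,key=cv2.contourArea)[:,0]
    p=np.array([onplane(n,u,v,h)[:2] for u,v in c]);return cv2.minAreaRect((p*1000).astype('float32')),p
E
python3 - <<'E'
from h import *
im,d=load('top0');P=cloud('top',d)
z=lambda x,y,s,h,ox,oy:onplane('top',ox+(x+.5)/s[0]-.5,oy+(y+.5)/s[1]-.5,h)[:2].round(4)
J=(7,6.6);A=(5,4.6)
print('base',[z(*q,J,.01,360,170) for q in [(180,122),(203,525),(695,505)]])
print('stop top edges',[z(*q,J,.045,360,170) for q in [(440,125),(690,112)]])
print('jaw inner face',[z(*q,J,.042,360,170) for q in [(480,160),(492,408)]])
print('sprung',[z(*q,J,.042,360,170) for q in [(595,160),(608,412)]])
print('handle',[z(*q,A,.022,170,125) for q in [(225,558),(278,560),(252,335),(307,335)]])
print('rack front top',[z(*q,A,.05,170,125) for q in [(47,318),(492,347),(80,55),(512,85)]])
g=im.max(2)
m=np.zeros(g.shape,bool);m[198:250,208:236]=g[198:250,208:236]<38
print(rect(m,'top',.022)[0], np.median(P[m],0))
print('grip pts',P[205:220,366:386][g[205:220,366:386]<30][:, :].mean(0))
for n,(u,v) in dict(bottle=(333,125),pot=(327,290)).items(): print(n,P[v,u])
gz=P[...,2]
mb=np.zeros(g.shape,bool);mb[95:150,310:352]=gz[95:150,310:352]>.03;print('bottle',P[mb].min(0),P[mb].max(0))
mb=np.zeros(g.shape,bool);mb[270:310,305:350]=gz[270:310,305:350]>.03;print('pot',P[mb].min(0),P[mb].max(0))
mb=np.zeros(g.shape,bool);mb[185:235,355:400]=gz[185:235,355:400]>.06;print('lever',P[mb].min(0),P[mb].max(0))
E
```

```text
base [array([ 0.6279, -0.111 ]), array([ 0.4985, -0.1189]), array([ 0.5078, -0.2661])]
stop top edges [array([ 0.6217, -0.1827]), array([ 0.6273, -0.2561])]
jaw inner face [array([ 0.6115, -0.1951]), array([ 0.5339, -0.1986])]
sprung [array([ 0.6122, -0.2289]), array([ 0.5333, -0.2325])]
handle [array([0.4969, 0.2432]), array([0.4964, 0.2212]), array([0.5987, 0.2356]), array([0.5991, 0.2127])]
rack front top [array([0.5998, 0.3147]), array([0.5905, 0.133 ]), array([0.7192, 0.3062]), array([0.7092, 0.128 ])]
((547.6568603515625, 228.35679626464844), (22.07103157043457, 103.14920043945312), 84.4085693359375) [0.54743358 0.22862992 0.02044171]
grip pts [ 0.56328417 -0.08168612  0.0986402 ]
bottle [0.72507959 0.00579824 0.13071438]
pot [0.41071034 0.00823617 0.00167876]
bottle [ 0.40246977 -0.02451187  0.03007937] [0.76735004 0.04020421 1.18060947]
pot [ 0.37682094 -0.0222349   0.03001303] [0.43434757 0.04020421 1.18060947]
lever [ 0.40246977 -0.13257786  0.06000687] [0.59354074 0.04020421 1.18060947]
```

```bash
cat >> h.py <<'E'
def st():
    s=env.state();r=R.from_quat(s['eef_rot']);y=r.as_matrix()[:,1]
    tilt=np.degrees(np.arccos(-r.as_matrix()[2,2]))
    print('t %.2f'%s['t'],'tcp',s['tcp_pos'].round(4),'yyaw %.1f tilt %.2f'%(np.degrees(np.arctan2(y[1],y[0])),tilt),'q',np.degrees(s['joint_pos']).round(0),'F',s['ft_force'].round(1),'w %.3f'%s['width'])
    return s
def plan(pos,yyaw=None):
    s=st();r=R.from_quat(s['eef_rot']);M=r.as_matrix()
    print('tool shift mm',(M.T@(np.array(pos)-s['tcp_pos'])*1000).round(1))
    if yyaw is not None:
        a=np.radians(yyaw);y=np.array([np.cos(a),np.sin(a),0]);z=np.array([0,0,-1.]);T=R.from_matrix(np.stack([np.cross(y,z),y,z],1))
        print('turn deg (tool)',np.degrees((r.inv()*T).as_rotvec()).round(1))
E
python3 -c "
from h import *
plan([.525,.2295,.2294],-95)"
```

```text
t 0.10 tcp [ 0.2488 -0.5727  0.2296] yyaw 113.5 tilt 0.11 q [-52.  22.   0.  -0. -68. -15.] F [ 0.2  0.6 -0.2] w 1.002
tool shift mm [-572.9  625.9    1.4]
turn deg (tool) [ 0.000e+00  1.000e-01 -1.515e+02]
```

```bash
python3 -m pendant '[[[-0.0358,0.0391,0,0,0,0,0.5],[-0.0358,0.0391,0,0,0,0,0.5],[-0.0358,0.0391,0,0,0,0,0.5],[-0.0358,0.0391,0,0,0,0,0.5],[-0.0358,0.0391,0,0,0,0,0.5],[-0.0358,0.0391,0,0,0,0,0.5],[-0.0358,0.0391,0,0,0,0,0.5],[-0.0358,0.0391,0,0,0,0,0.5]]]' 15; python3 -c "
from h import *
plan([.525,.2295,.2294],-95)"
```

```text
t: 1.1
tcp_pos: [0.3871, -0.1705, 0.2305]
eef_rot: [-0.203, 0.979, 0.0, 0.0]
ft_force: [1.1, -0.2, -0.3]
width: 0.503
t 1.10 tcp [ 0.3871 -0.1705  0.2305] yyaw 113.5 tilt 0.01 q [ -2.   2. -26.  -0. -62. -65.] F [ 1.1 -0.2 -0.3] w 0.503
tool shift mm [-285.8  312.     1.1]
turn deg (tool) [  -0.     0.  -151.5]
```

```bash
python3 -m pendant '[[[-0.0358,0.039,0,0,0,0,0.5],[-0.0358,0.039,0,0,0,0,0.5],[-0.0358,0.039,0,0,0,0,0.5],[-0.0358,0.039,0,0,0,0,0.5],[-0.0358,0.039,0,0,0,0,0.5],[-0.0358,0.039,0,0,0,0,0.5],[-0.0358,0.039,0,0,0,0,0.5],[-0.0358,0.039,0,0,0,0,0.5]]]' 15 >/dev/null
python3 -m pendant '[[[0,0,0,0,0,-10.5,0.5],[0,0,0,0,0,-10.5,0.5],[0,0,0,0,0,-10.5,0.5],[0,0,0,0,0,-10.5,0.5],[0,0,0,0,0,-10.5,0.5],[0,0,0,0,0,-10.5,0.5],[0,0,0,0,0,-10.5,0.5],[0,0,0,0,0,-10.5,0.5]]]' >/dev/null
python3 -m pendant '[[[0,0,0,0,0,-10.5,0.5],[0,0,0,0,0,-10.5,0.5],[0,0,0,0,0,-10.5,0.5],[0,0,0,0,0,-10.5,0.5],[0,0,0,0,0,-10.5,0.5],[0,0,0,0,0,-10.5,0.5],[0,0,0,0,0,-4.5,0.5]]]' 
python3 -c "
from h import *
plan([.525,.2295,.011],-95);snap('scene','s1')"
```

```text
t: 3.98
tcp_pos: [0.5251, 0.2279, 0.23]
eef_rot: [0.999, -0.042, -0.001, 0.0]
ft_force: [-0.0, 0.2, -0.1]
width: 0.499
t 3.98 tcp [0.5251 0.2279 0.23  ] yyaw -94.8 tilt 0.07 q [ 40.  17.  -7.  -0. -66.  46.] F [-0.   0.2 -0.1] w 0.499
tool shift mm [ -0.   -1.7 219. ]
turn deg (tool) [0.  0.1 0.2]
```

View pics/s1.png

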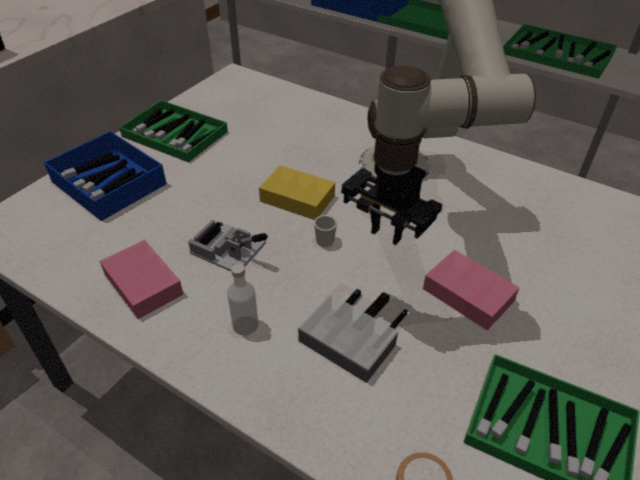

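The gripper (about 395,220) hangs over the wide handle's tail (380,300), with its jaws across it. Descending.

```bash
python3 -m pendant '[[[0,-0.0017,0.05,0,0,0,0.5],[0,0,0.05,0,0,0,0.5],[0,0,0.05,0,0,0,0.5],[0,0,0.015,0,0,0,0.5],[0,0,0,0,0,0,0.5]]]' ; python3 -c "
from h import *
plan([.525,.2295,.011],-95);snap('scene','s2');im,d=load('s2');cv2.imwrite('pics/s2z.png',cv2.resize(im[180:400,260:460],None,fx=2.7,fy=2.7)[:,:,::-1])"
```

```text
t: 4.65
tcp_pos: [0.5258, 0.2297, 0.0653]
eef_rot: [0.999, -0.044, -0.0, 0.001]
ft_force: [0.2, 0.3, -0.3]
width: 0.5
t 4.65 tcp [0.5258 0.2297 0.0653] yyaw -95.0 tilt 0.08 q [ 40.  27. -19.   0. -45.  45.] F [ 0.2  0.3 -0.3] w 0.500
tool shift mm [-0.7  0.2 54.3]
turn deg (tool) [ 0.1  0.  -0. ]
```

View pics/s2z.png

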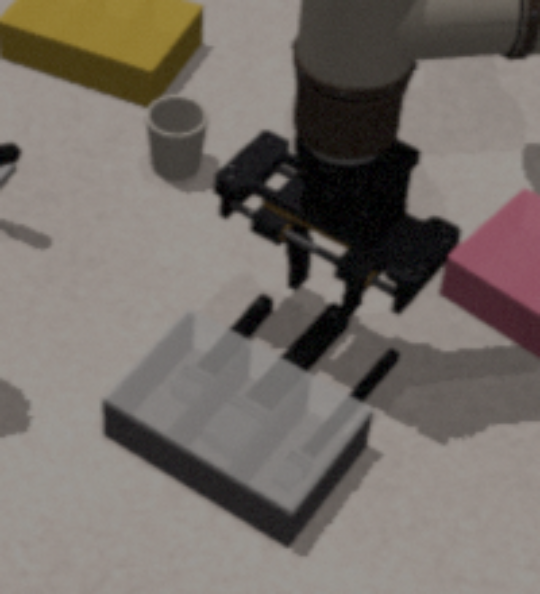

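The fingers straddle the wide tail (zoom 325,320) and clear the neighbours. I'll go down and close.

```bash
python3 -m pendant '[[[0,0,0.03,0,0,0,0.5],[0,0,0.023,0,0,0,0.5],[0,0,0,0,0,0,0.5],[0,0,0,0,0,0,0],[0,0,0,0,0,0,0],[0,0,0,0,0,0,0],[0,0,0,0,0,0,0]]]' 20; python3 -c "
from h import *
plan([.410,.236,.0115],-95)"
```

```text
t: 5.58
tcp_pos: [0.5263, 0.2304, 0.0137]
eef_rot: [0.999, -0.044, 0.001, -0.001]
ft_force: [-1.0, 0.3, 5.3]
width: 0.25
t 5.58 tcp [0.5263 0.2304 0.0137] yyaw -95.0 tilt 0.13 q [ 40.  31. -21.   0. -38.  45.] F [-1.   0.3  5.3] w 0.250
tool shift mm [-116.4    4.5    2. ]
turn deg (tool) [-0.1 -0.1  0. ]
```

```bash
python3 -m pendant '[[[-0.01,0,-0.001,0,0,0,0],[-0.018,0.0005,0,0,0,0,0],[-0.018,0.0005,0,0,0,0,0],[-0.018,0.0005,0,0,0,0,0],[-0.018,0.0005,0,0,0,0,0],[-0.018,0.0005,0,0,0,0,0],[-0.02,0.0005,0,0,0,0,0],[0,0,0,0,0,0,0]]]' 20; python3 -c "
from h import *
st();snap('scene','s3');im,d=load('s3');cv2.imwrite('pics/s3z.png',cv2.resize(im[150:400,260:460],None,fx=2.4,fy=2.4)[:,:,::-1])"
```

```text
t: 6.58
tcp_pos: [0.4041, 0.2367, 0.0137]
eef_rot: [0.999, -0.043, -0.001, 0.001]
ft_force: [-2.1, 0.5, 5.4]
width: 0.248
t 6.58 tcp [0.4041 0.2367 0.0137] yyaw -94.9 tilt 0.11 q [ 50.  24. -36.  -0. -30.  35.] F [-2.1  0.5  5.4] w 0.248
```

View pics/s3z.png

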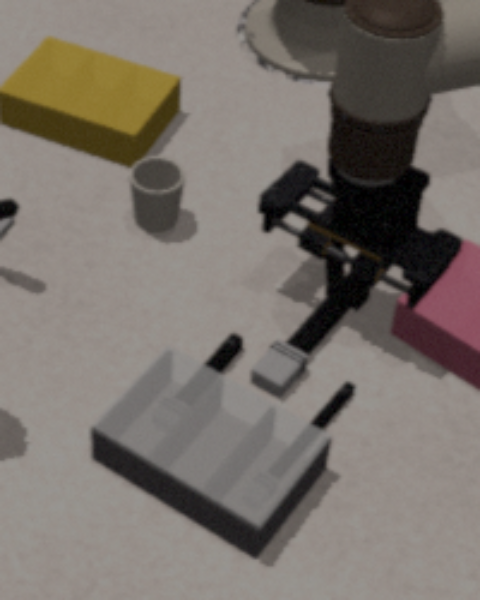

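The handle is out and the collar is clear of the rack (zoom 280,365). Releasing and rising.

```bash
python3 -m pendant '[[[0,0,0,0,0,0,0.5],[0,0,0,0,0,0,0.5],[0,0,0,0,0,0,0.5],[0,0,-0.03,0,0,0,0.5],[0,0,-0.05,0,0,0,0.5],[0,0,-0.05,0,0,0,0.5],[0,0,-0.05,0,0,0,0.5],[0,0,0,0,0,0,0.5]]]' 20; python3 -c "
from h import *
plan([.53,.227,.194],-95);snap('top','t1');im,d=load('t1');cv2.imwrite('pics/t1z.png',cv2.resize(im[130:330,150:350],None,fx=3,fy=3)[:,:,::-1])"
```

```text
t: 7.62
tcp_pos: [0.4079, 0.2389, 0.1977]
eef_rot: [0.999, -0.044, 0.003, -0.004]
ft_force: [0.2, 0.1, -0.3]
width: 0.497
t 7.62 tcp [0.4079 0.2389 0.1977] yyaw -95.0 tilt 0.57 q [ 50.   9. -23.   0. -57.  35.] F [ 0.2  0.1 -0.3] w 0.497
tool shift mm [122.7   1.3   4.5]
turn deg (tool) [-0.4 -0.4 -0. ]
```

View pics/t1z.png

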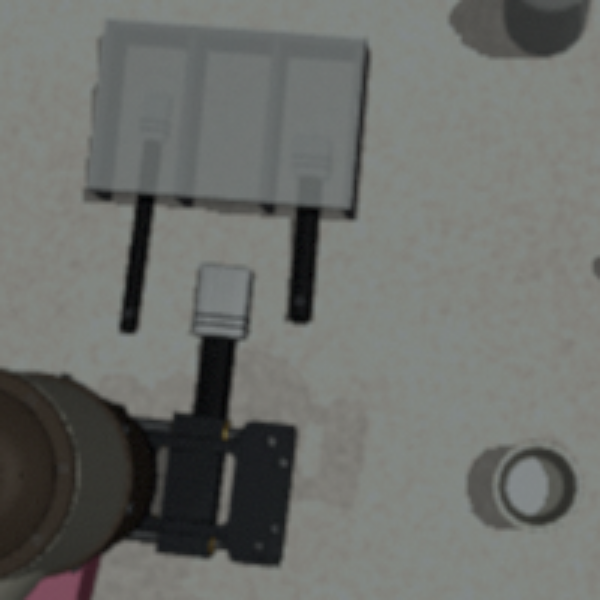

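```bash
python3 - <<'E'
from h import *
im,d=load('t1');P=cloud('top',d)
z=lambda x,y,h:onplane('top',150+(x+.5)/3-.5,130+(y+.5)/3-.5,h)[:2].round(4)
c=[z(*q,.022) for q in [(197,265),(253,267),(248,338),(191,334)]];print(c)
b=[z(*q,.022) for q in [(204,340),(236,340),(195,415),(228,415)]];print(b)
print('neigh',[z(*q,.016) for q in [(137,332),(290,322),(290,300)]])
m=(im.min(2)>95)
mm=np.zeros_like(m);mm[217:244,212:236]=1
g=im[:,:,1].astype(int);print(g[225:232,205:245])
E
```

```text
[array([0.5552, 0.2438]), array([0.5546, 0.2049]), array([0.5051, 0.2067]), array([0.507 , 0.2462])]
[array([0.5031, 0.2371]), array([0.5035, 0.215 ]), array([0.4512, 0.2414]), array([0.4516, 0.2187])]
neigh [array([0.5082, 0.2848]), array([0.5174, 0.1788]), array([0.5327, 0.1793])]
[[130 131 131 133 133 133 130 130 134 125 100  97 116 121 125 127 123 123
  124 123 124 124 123 126 128 130 126 101  71 103 133 133 131 132 133 133
  132 133 133 133]
 [133 131 130 132 133 133 130 131 131 114  87  99 118 122 124 127 122 124
  125 124 124 124 124 127 129 129 125  97  69 105 132 131 129 132 133 132
  131 132 133 133]
 [132 131 130 132 134 134 133 135 134 115  87 103 120 123 124 126 124 124
  124 123 125 124 126 128 128 130 125  94  66 104 131 130 129 131 132 134
  130 133 133 133]
 [134 133 133 134 133 135 134 135 133 114  92 108 121 122 126 125 123 125
  125 125 127 126 125 128 127 131 124  92  69 106 131 131 130 131 134 133
  132 132 132 133]
 [133 134 133 132 132 132 133 134 131 110  89 108 120 122 126 123 125 125
  126 124 126 127 128 128 130 131 122  89  78 114 132 132 131 133 132 132
  133 131 131 132]
 [135 135 133 131 131 132 133 134 132 110  86 107 121 125 126 124 125 126
  125 125 126 126 127 129 130 131 121  89  82 118 134 135 134 133 133 132
  132 132 134 132]
 [135 133 131 129 129 133 133 132 133 113  92 111 122 125 126 126 125 126
  127 126 127 128 129 129 130 131 115  80  82 119 133 134 134 133 134 134
  133 132 134 133]]
```

```bash
python3 -m pendant '[[[0.04,0,0,0,0,0,0.58],[0.04,0,0,0,0,0,0.58],[0.04,0.002,0,0,0,0,0.58],[0,0,0,0,0,0,0.58]]]' 20; python3 -c "
from h import *
plan([.527,.226,.0125],-95)"
```

```text
t: 8.18
tcp_pos: [0.5263, 0.2237, 0.1905]
eef_rot: [0.999, -0.045, -0.002, 0.001]
ft_force: [-0.3, -0.4, -0.8]
width: 0.58
t 8.18 tcp [0.5263 0.2237 0.1905] yyaw -95.2 tilt 0.26 q [ 39.  19. -10.  -0. -61.  46.] F [-0.3 -0.4 -0.8] w 0.580
tool shift mm [  1.1  -2.9 178. ]
turn deg (tool) [ 0.2  0.2 -0.2]
```

```bash
python3 -m pendant '[[[0.001,-0.0028,0.04,0,0,0,0.58],[0,0,0.04,0,0,0,0.58],[0,0,0.04,0,0,0,0.58],[0,0,0.02,0,0,0,0.58],[0,0,0,0,0,0,0.58]]]' 20; python3 -c "
from h import *
plan([.527,.226,.0125],-95);im,d=snap('top','t2');im2,_=snap('scene','s4');cv2.imwrite('pics/t2z.png',np.hstack([cv2.resize(im[130:330,150:350],(400,400)),cv2.resize(im2[200:400,270:470],(400,400))])[:,:,::-1])"
```

```text
t: 8.8
tcp_pos: [0.524, 0.2261, 0.0508]
eef_rot: [0.999, -0.044, -0.003, 0.002]
ft_force: [0.3, 0.6, 1.2]
width: 0.576
t 8.80 tcp [0.524  0.2261 0.0508] yyaw -95.0 tilt 0.40 q [ 40.  28. -19.  -0. -43.  45.] F [0.3 0.6 1.2] w 0.576
tool shift mm [ 3.2 -0.3 38.3]
turn deg (tool) [ 0.3  0.3 -0. ]
```

View pics/t2z.png

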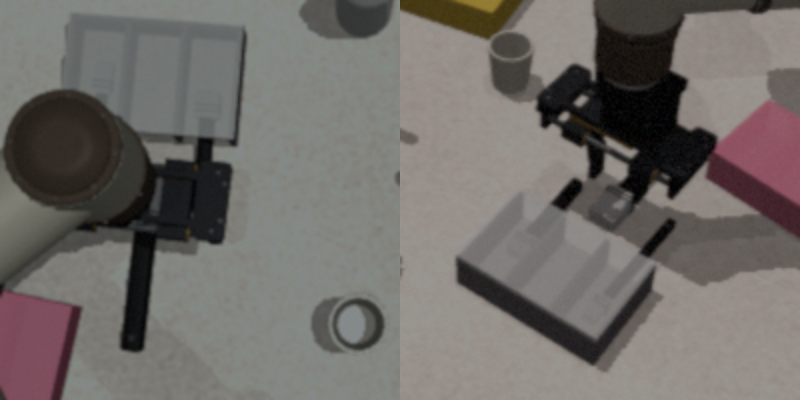

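The fingers sit either side of the collar (right panel 610,205), between the neighbours. Descend and close.

```bash
python3 -m pendant '[[[0.002,0,0.02,0,0,0,0.58],[0,0,0.0175,0,0,0,0.58],[0,0,0,0,0,0,0.58],[0,0,0,0,0,0,0],[0,0,0,0,0,0,0],[0,0,0,0,0,0,0],[0,0,0,0,0,0,0],[0,0,0,0,0,0,0]]]' 30; python3 -c "
from h import *
plan([.527,.226,.0125],-95)"
```

```text
t: 9.9
tcp_pos: [0.529, 0.2277, 0.0172]
eef_rot: [0.999, -0.044, 0.001, -0.0]
ft_force: [-1.0, -1.5, 6.6]
width: 0.413
t 9.90 tcp [0.529  0.2277 0.0172] yyaw -95.0 tilt 0.10 q [ 39.  31. -21.   0. -38.  46.] F [-1.  -1.5  6.6] w 0.413
tool shift mm [-1.8  1.9  4.7]
turn deg (tool) [-0.1 -0.1  0. ]
```

```bash
python3 -m pendant '[[[0,0,-0.01,0,0,0,0],[0,0,-0.03,0,0,0,0],[0,0,-0.04,0,0,0,0],[0,0,-0.04,0,0,0,0],[0,0,-0.04,0,0,0,0],[0,0,0,0,0,0,0]]]' 30; python3 -c "
from h import *
plan([.49,-.21,.2]);im,d=snap('top','t3');im2,_=snap('scene','s5');cv2.imwrite('pics/t3z.png',np.hstack([cv2.resize(im[130:330,150:350],(400,400)),cv2.resize(im2[150:350,270:470],(400,400))])[:,:,::-1])"
```

```text
t: 10.65
tcp_pos: [0.5301, 0.2284, 0.1802]
eef_rot: [0.999, -0.044, 0.003, -0.003]
ft_force: [0.4, 0.8, -1.8]
width: 0.41
t 10.65 tcp [0.5301 0.2284 0.1802] yyaw -95.0 tilt 0.48 q [ 39.  20. -11.   0. -59.  46.] F [ 0.4  0.8 -1.8] w 0.410
tool shift mm [ -1.6 440.1 -22.2]
```

View pics/t3z.png

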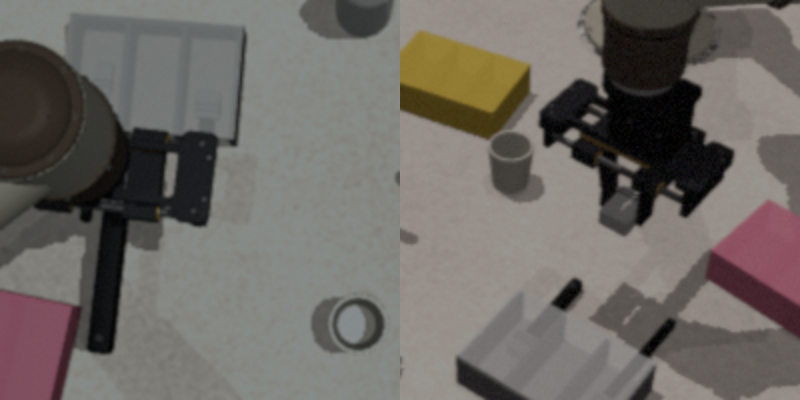

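```bash
python3 -m pendant '[[[0,0.05,-0.02,0,0,0,0],[0,0.055,-0.02,0,0,0,0],[0,0.055,-0.02,0,0,0,0],[0,0.055,0,0,0,0,0],[0,0.055,0,0,0,0,0],[0,0.055,0,0,0,0,0],[0,0.055,0,0,0,0,0],[0,0.05,0,0,0,0,0]]]' 30; python3 -m pendant '[[[0,0,0,0,0,10.5,0],[0,0,0,0,0,10.5,0],[0,0,0,0,0,10.5,0],[0,0,0,0,0,10.5,0],[0,0,0,0,0,10.5,0],[0,0,0,0,0,10.5,0],[0,0,0,0,0,10.5,0],[0,0,0,0,0,10.5,0]]]'; python3 -m pendant '[[[0,0,0,0,0,10.5,0],[0,0,0,0,0,10.5,0],[0,0,0,0,0,10.5,0],[0,0,0,0,0,10.5,0],[0,0,0,0,0,10.5,0],[0,0,0,0,0,10.5,0],[0,0,0,0,0,10.5,0],[0,0,0,0,0,10.5,0]]]'; python3 -c "
from h import *
plan([.459,-.223,.24],93.4)"
```

```text
t: 11.75
tcp_pos: [0.4895, -0.2026, 0.2342]
eef_rot: [0.999, -0.044, -0.002, -0.0]
ft_force: [1.3, 0.3, -0.2]
width: 0.413
t: 12.75
tcp_pos: [0.4897, -0.2008, 0.234]
eef_rot: [0.711, -0.703, -0.002, 0.001]
ft_force: [1.0, -0.3, -0.2]
width: 0.407
t: 13.75
tcp_pos: [0.4897, -0.2008, 0.234]
eef_rot: [-0.058, 0.998, 0.001, -0.002]
ft_force: [-0.2, -0.3, -1.0]
width: 0.407
t 13.75 tcp [ 0.4897 -0.2008  0.234 ] yyaw 96.6 tilt 0.26 q [ -5.  13. -12.  -0. -65. -79.] F [-0.2 -0.3 -1. ] w 0.407
tool shift mm [ 33.  -18.5  -5.9]
turn deg (tool) [ 0.1 -0.2  3.2]
```

```bash
python3 -m pendant '[[[0.033,-0.0185,0,0,0,3.2,0],[0,0,0.05,0,0,0,0],[0,0,0.05,0,0,0,0],[0,0,0,0,0,0,0],[0,0,0,0,0,0,0]]]' 30; python3 -c "
from h import *
plan([.459,-.223,.07],93.4);im,d=snap('top','t4');im2,_=snap('scene','s6');cv2.imwrite('pics/t4z.png',np.hstack([cv2.resize(im[160:300,350:490],(400,400)),cv2.resize(im2[150:310,130:290],(400,400))])[:,:,::-1])"
```

```text
t: 14.38
tcp_pos: [0.4612, -0.2237, 0.137]
eef_rot: [-0.033, 0.999, -0.0, 0.0]
ft_force: [-0.7, 0.5, -0.3]
width: 0.411
t 14.38 tcp [ 0.4612 -0.2237  0.137 ] yyaw 93.8 tilt 0.07 q [ -8.  16. -23.   0. -51. -79.] F [-0.7  0.5 -0.3] w 0.411
tool shift mm [ 2.2  1.  67. ]
turn deg (tool) [-0.1  0.   0.4]
```

View pics/t4z.png

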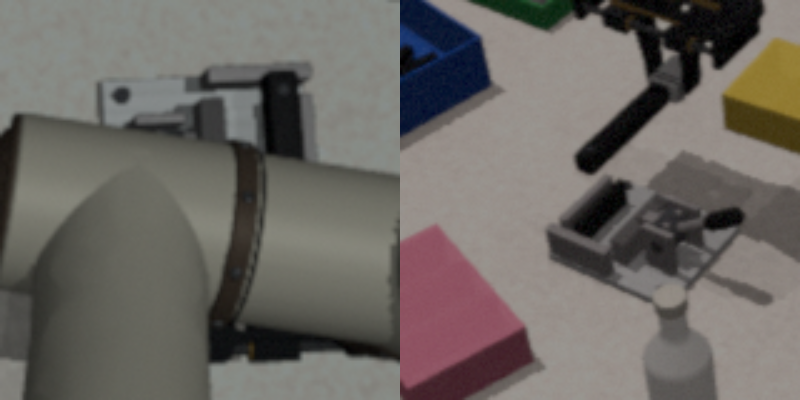

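```bash
python3 -c "
from h import *
im,d=load('t4');P=cloud('top',d)
x=np.clip(im[170:230,410:470].astype(float)*1.8,0,255).astype('uint8');cv2.imwrite('pics/t4y.png',cv2.resize(x,None,fx=10,fy=10,interpolation=cv2.INTER_CUBIC)[:,:,::-1])
im2,d2=load('s6');x=im2[190:260,180:270];cv2.imwrite('pics/s6y.png',cv2.resize(x,None,fx=8,fy=8,interpolation=cv2.INTER_CUBIC)[:,:,::-1])
print(P[188:212:3,440:456:2,2].round(3))
"
```

```text
[[0.043 0.133 0.14  0.141 0.141 1.181 0.139 0.135]
 [0.01  0.127 0.137 0.14  0.14  0.143 0.141 0.142]
 [0.006 0.126 0.137 0.14  0.139 0.143 0.14  0.141]
 [0.004 0.127 0.139 0.142 0.141 0.14  0.141 0.137]
 [0.009 0.123 0.139 0.14  0.138 0.143 0.141 0.136]
 [0.006 0.122 0.137 0.139 0.137 0.141 0.141 0.145]
 [0.009 0.013 0.132 0.139 0.139 0.143 0.139 0.14 ]
 [0.007 0.01  0.138 0.138 0.141 0.139 0.14  0.14 ]]
```

View pics/t4y.png

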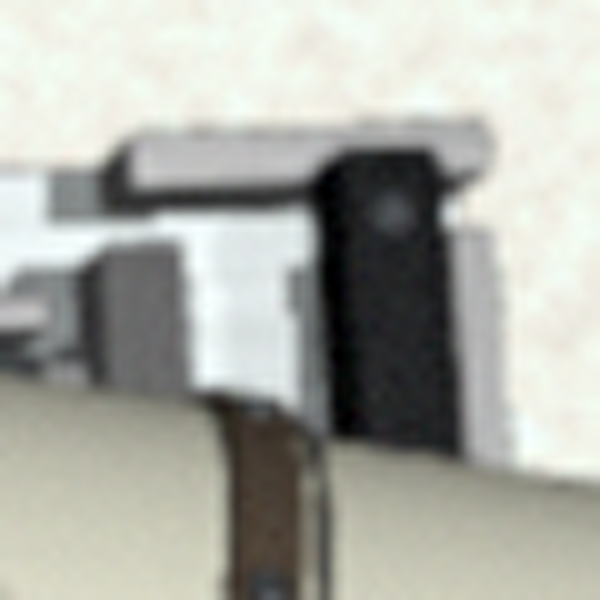

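```bash
python3 -c "
from h import *
z=lambda x,y,h:onplane('top',410+(x+.5)/10-.5,170+(y+.5)/10-.5,h)[:2].round(4)
print('tail',z(333,152,.142),z(435,152,.142)); print(z(328,200,.142),z(441,200,.142),z(340,430,.142),z(462,430,.142))
O=np.array([.6243,-.22]);a=np.radians(3.4);X=np.array([np.cos(a),np.sin(a)]);Y=np.array([-X[1],X[0]])
for p in [z(384,152,.142),z(401,430,.142)]: print('jig',(p-O)@X*1000,(p-O)@Y*1000)
print('stop inner', [((z(x,y,.045)-O)@X*1000,(z(x,y,.045)-O)@Y*1000) for x,y in [(140,195),(480,165),(130,140),(490,125)]])
print('jaw inner',[((z(x,y,.0425)-O)@X*1000,(z(x,y,.0425)-O)@Y*1000) for x,y in [(183,245),(188,385)]])
"
```

```text
tail [ 0.611 -0.202] [ 0.6114 -0.2212]
[ 0.6018 -0.2011] [ 0.6022 -0.2223] [ 0.5583 -0.2032] [ 0.5588 -0.2261]
jig -12.57876820776325 9.162128048404716
jig -65.36985689743113 9.193030469294229
stop inner [(np.float64(-1.5179403053668348), np.float64(35.151896922205246)), (np.float64(2.028921494043964), np.float64(-34.981902143408504)), (np.float64(9.986537117473574), np.float64(36.57210790207918)), (np.float64(10.189768681301782), np.float64(-37.57044868272889))]
jaw inner [(np.float64(-11.858170530633805), np.float64(26.349645000766287)), (np.float64(-40.86643191399899), np.float64(27.071290006545407))]
```

```bash
python3 -m pendant '[[[0,-0.001,0.03,0,0,0.2,0],[0,0,0.03,0,0,0,0],[0,0,0.01,0,0,0,0],[0,0,0,0,0,0,0],[0,0,0,0,0,0,0]]]' 30; python3 -c "
from h import *
plan([.4612,-.2247,.029],93.6);im,d=snap('top','t5');im2,d2=snap('scene','s7')
x=np.clip(im[170:230,410:470].astype(float)*1.8,0,255).astype('uint8');cv2.imwrite('pics/t5y.png',np.hstack([cv2.resize(x,(400,400),interpolation=cv2.INTER_CUBIC),cv2.resize(im2[190:290,170:270],(400,400))])[:,:,::-1])
"
```

```text
t: 15.1
tcp_pos: [0.4616, -0.2247, 0.0675]
eef_rot: [-0.031, 1.0, -0.0, 0.001]
ft_force: [0.2, 0.4, -0.8]
width: 0.414
t 15.10 tcp [ 0.4616 -0.2247  0.0675] yyaw 93.6 tilt 0.18 q [ -8.  22. -27.   0. -41. -79.] F [ 0.2  0.4 -0.8] w 0.414
tool shift mm [ 0.5  0.  38.5]
turn deg (tool) [-0.1  0.2  0. ]
```

View pics/t5y.png

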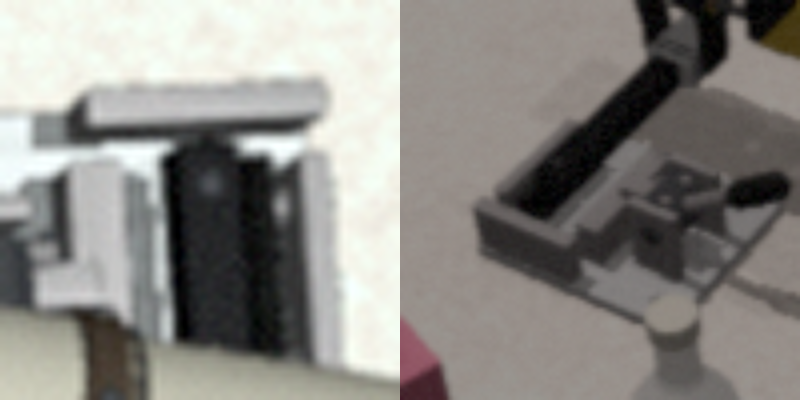

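The handle hangs between the jaws (left panel x 165–245, sprung jaw from 245), and its tail is short of the stop. Lower it.

```bash
python3 -m pendant '[[[0,0,0.012,0,0,0,0],[0,0,0.012,0,0,0,0],[0,0,0.008,0,0,0,0],[0,0,0.004,0,0,0,0],[0,0,0,0,0,0,0]]]' 30; python3 -c "
from h import *
plan([.4612,-.2247,.028],93.6);im,d=snap('top','t6');im2,d2=snap('scene','s8')
x=np.clip(im[170:230,410:470].astype(float)*1.8,0,255).astype('uint8');cv2.imwrite('pics/t6y.png',np.hstack([cv2.resize(x,(400,400),interpolation=cv2.INTER_CUBIC),cv2.resize(im2[190:290,170:270],(400,400))])[:,:,::-1])
"
```

```text
t: 15.82
tcp_pos: [0.4601, -0.2244, 0.0296]
eef_rot: [-0.031, 1.0, 0.0, -0.0]
ft_force: [-0.1, -0.8, -1.4]
width: 0.408
t 15.82 tcp [ 0.4601 -0.2244  0.0296] yyaw 93.6 tilt 0.06 q [ -8.  25. -29.   0. -36. -79.] F [-0.1 -0.8 -1.4] w 0.408
tool shift mm [-1.  -0.4  1.6]
turn deg (tool) [ 0.  -0.1 -0. ]
```

View pics/t6y.png

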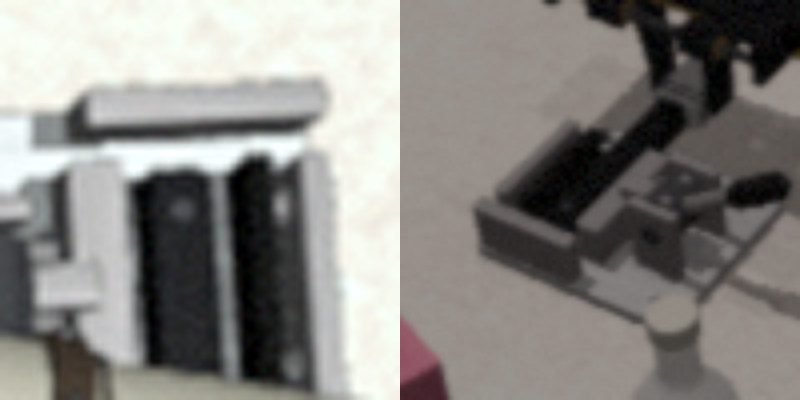

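```bash
python3 -m pendant '[[[0,0,0.0015,0,0,0,0],[-0.003,0,0,0,0,0,0],[-0.003,0,0,0,0,0,0],[-0.002,0,0,0,0,0,0],[0,0,0,0,0,0,0]]]' 30; python3 -m pendant '[[[-0.002,0,0,0,0,0,0],[-0.001,0,0,0,0,0,0],[0,0,0,0,0,0,0]]]' 30
```

```text
t: 16.55
tcp_pos: [0.4685, -0.2239, 0.0285]
eef_rot: [-0.031, 1.0, -0.0, 0.0]
ft_force: [-0.0, 0.5, -0.3]
width: 0.407
t: 16.92
tcp_pos: [0.4714, -0.2237, 0.0285]
eef_rot: [-0.031, 1.0, 0.0, 0.0]
ft_force: [1.5, 0.2, -1.0]
width: 0.414
```

```bash
python3 -m pendant '[[[-0.0015,0,0,0,0,0,0],[0,0,0,0,0,0,0]]]' 30; python3 -m pendant '[[[-0.0015,0,0,0,0,0,0],[0,0,0,0,0,0,0]]]' 30;  python3 -m pendant '[[[0,0,0.001,0,0,0,0],[0,0,0,0,0,0,0]]]' 30
```

```text
t: 17.18
tcp_pos: [0.4717, -0.2235, 0.0282]
eef_rot: [-0.031, 1.0, 0.0, -0.001]
ft_force: [-2.4, -0.8, -0.5]
width: 0.409
t: 17.42
tcp_pos: [0.4718, -0.2234, 0.0279]
eef_rot: [-0.031, 1.0, 0.001, -0.003]
ft_force: [-5.5, -1.1, 0.8]
width: 0.413
t: 17.68
tcp_pos: [0.4717, -0.2234, 0.027]
eef_rot: [-0.031, 1.0, 0.001, -0.003]
ft_force: [-6.2, -0.2, 0.8]
width: 0.411
```

```bash
python3 -m pendant '[[[0,0,0.001,0,0,0,0],[0,0,0,0,0,0,0]]]' 30; python3 -m pendant '[[[0,0,0,0,0,0,0.6],[0,0,0,0,0,0,0.6],[0,0,0,0,0,0,0.6],[0,0,0,0,0,0,0.6]]]' 30;  python3 -m pendant '[[[0,0,-0.02,0,0,0,0.6],[0,0,-0.05,0,0,0,0.6],[0,0,-0.05,0,0,0,0.6],[0,0,-0.05,0,0,0,0.6],[0,0,0,0,0,0,0.6]]]' 30
```

```text
t: 17.92
tcp_pos: [0.4717, -0.2234, 0.0268]
eef_rot: [-0.031, 1.0, 0.0, -0.003]
ft_force: [-7.7, 1.1, 6.4]
width: 0.414
t: 18.42
tcp_pos: [0.4747, -0.2235, 0.0265]
eef_rot: [-0.031, 1.0, -0.0, 0.0]
ft_force: [-1.2, 0.9, -0.4]
width: 0.598
t: 19.05
tcp_pos: [0.477, -0.2242, 0.2012]
eef_rot: [-0.032, 0.999, -0.001, 0.005]
ft_force: [1.0, 0.5, -0.8]
width: 0.599
```

```bash
python3 -c "
from h import *
plan([.43,0,.2],93.6);im,d=snap('top','t7');im2,d2=snap('scene','s9')
x=np.clip(im[170:230,410:470].astype(float)*1.8,0,255).astype('uint8');cv2.imwrite('pics/t7y.png',np.hstack([cv2.resize(x,(400,400),interpolation=cv2.INTER_CUBIC),cv2.resize(im2[190:290,170:270],(400,400))])[:,:,::-1])
"
```

```text
t 19.05 tcp [ 0.477  -0.2242  0.2012] yyaw 93.6 tilt 0.61 q [ -7.  14. -16.   0. -60. -79.] F [ 1.   0.5 -0.8] w 0.599
tool shift mm [3.280e+01 2.267e+02 2.000e-01]
turn deg (tool) [-0.2  0.6  0. ]
```

View pics/t7y.png

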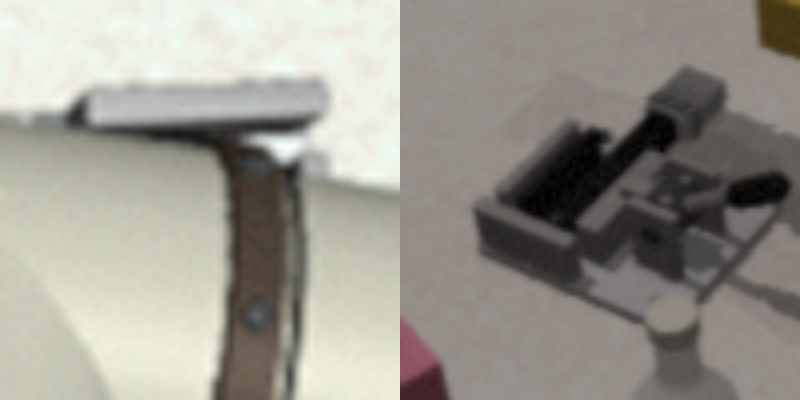

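```bash
python3 -m pendant '[[[0,0,0,0,0,-10.5,0.6],[0,0,0,0,0,-10.5,0.6],[0,0,0,0,0,-10.5,0.6],[0,0,0,0,0,-10.5,0.6],[0,0,0,0,0,-10.5,0.6],[0,0,0,0,0,-10.5,0.6],[0,0,0,0,0,-10.5,0.6],[0,0,0,0,0,-10.5,0.6]]]' 20 ; python3 -m pendant '[[[0,0,0,0,0,-5.8,0.6]]]'; python3 -c "
from h import *
plan([.5655,-.081,.2],183.4)"
```

```text
t: 20.15
tcp_pos: [0.4733, -0.2233, 0.1943]
eef_rot: [-0.694, 0.72, 0.002, -0.001]
ft_force: [0.7, -0.0, -0.3]
width: 0.597
t: 20.27
tcp_pos: [0.4733, -0.2233, 0.1943]
eef_rot: [0.729, -0.685, -0.002, 0.001]
ft_force: [0.2, 0.2, 0.4]
width: 0.595
t 20.27 tcp [ 0.4733 -0.2233  0.1943] yyaw -176.4 tilt 0.25 q [ -7.  14. -17.  -0. -59.  11.] F [0.2 0.2 0.4] w 0.595
tool shift mm [-136.2 -100.9   -5.9]
turn deg (tool) [0.2 0.1 0.2]
```

```bash
python3 -m pendant '[[[-0.045,-0.0336,0,0,0,0,0.6],[-0.045,-0.0336,0,0,0,0,0.6],[-0.0462,-0.0337,0,0,0,0,0.6],[0,0,0,0,0,0,0.6]]]'; python3 -c "
from h import *
plan([.5655,-.081,.082],183.4);im,d=snap('top','t8');im2,d2=snap('scene','s10')
x=np.clip(im[150:290,350:490].astype(float)*1.8,0,255).astype('uint8');cv2.imwrite('pics/t8y.png',np.hstack([cv2.resize(x,(400,400),interpolation=cv2.INTER_CUBIC),cv2.resize(im2[160:300,150:290],(400,400))])[:,:,::-1])
"
```

```text
t: 20.78
tcp_pos: [0.5679, -0.0787, 0.1939]
eef_rot: [0.729, -0.684, -0.001, 0.001]
ft_force: [-1.1, -0.7, 0.5]
width: 0.599
t 20.77 tcp [ 0.5679 -0.0787  0.1939] yyaw -176.4 tilt 0.22 q [  8.  19. -10.  -0. -61.  -5.] F [-1.1 -0.7  0.5] w 0.599
tool shift mm [  2.1   2.1 111.9]
turn deg (tool) [0.2 0.  0.2]
```

View pics/t8y.png

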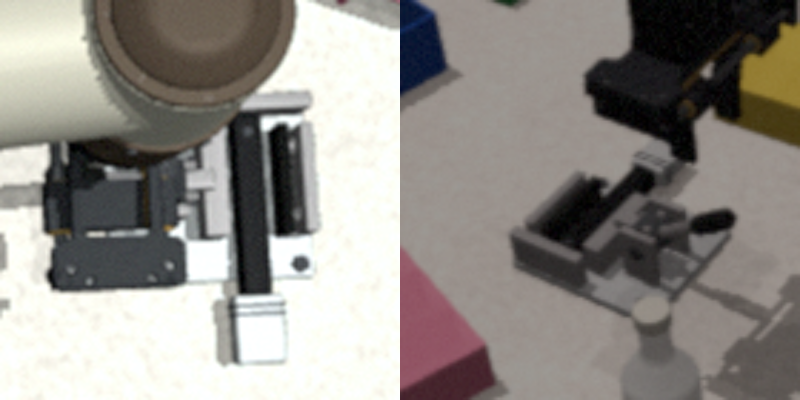

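View pics/t8.png

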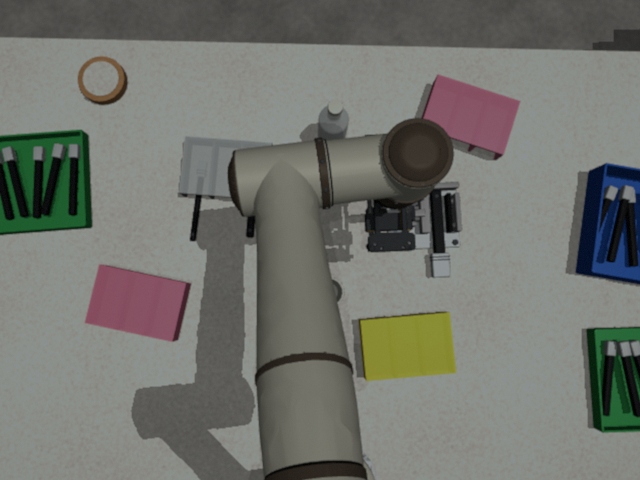

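View pics/s10.png

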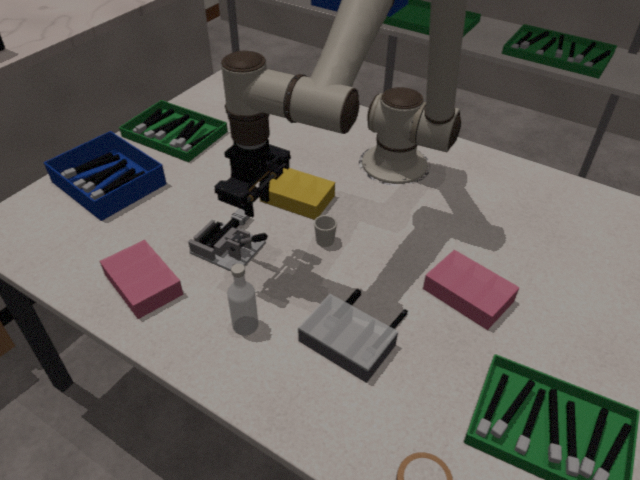

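```bash
python3 -c "
from h import *
im,d=load('t8');P=cloud('top',d)
for u,v in [(360,140),(360,165),(360,198),(250,180),(333,120),(330,128)]: print(u,v,P[v,u].round(3))
O=np.array([.6243,-.22]);a=np.radians(3.4);X=np.array([np.cos(a),np.sin(a)]);Y=np.array([-X[1],X[0]])
k=lambda x,y,h:(onplane('top',350+(x+.5)/2.857-.5,150+(y+.5)/2.857-.5,h)[:2]-O)
for q,h in [((232,114),.032),((258,114),.032),((236,290),.032),((270,290),.032),((234,362),.032),((286,362),.032)]:
  p=k(*q,h);print('jig',(p@X*1000).round(1),(p@Y*1000).round(1))
"
```

```text
360 140 [ 0.588 -0.014  0.518]
360 165 [ 0.555 -0.014  0.529]
360 198 [ 0.52  -0.016  0.504]
250 180 [0.534 0.115 0.533]
333 120 [0.729 0.007 0.15 ]
330 128 [0.72  0.011 0.126]
jig -0.9 17.3
jig -1.6 -1.6
jig -129.0 22.0
jig -129.9 -2.5
jig -180.5 26.4
jig -182.0 -10.8
```

Tail is home (jig x about -1 mm, collar end about -181). The forearm is well above the bottle. Down onto the lever grip.

```bash
python3 -m pendant '[[[0.002,0.002,0.04,0,0,0,0.6],[0,0,0.04,0,0,0,0.6],[0,0,0.03,0,0,0,0.6],[0,0,0,0,0,0,0.6],[0,0,0,0,0,0,0.6]]]'; python3 -c "
from h import *
plan([.5655,-.081,.082],183.4);im,d=snap('top','t9');im2,d2=snap('scene','s11')
x=np.clip(im[150:290,350:490].astype(float)*1.8,0,255).astype('uint8');cv2.imwrite('pics/t9y.png',np.hstack([cv2.resize(x,(400,400),interpolation=cv2.INTER_CUBIC),cv2.resize(im2[160:300,150:290],(400,400))])[:,:,::-1])
"
```

```text
t: 21.5
tcp_pos: [0.5655, -0.0846, 0.0875]
eef_rot: [0.727, -0.686, 0.001, -0.0]
ft_force: [-0.4, -0.5, 0.9]
width: 0.598
t 21.50 tcp [ 0.5655 -0.0846  0.0875] yyaw -176.7 tilt 0.08 q [  8.  25. -18.   0. -47.  -4.] F [-0.4 -0.5  0.9] w 0.598
tool shift mm [-3.6 -0.2  5.5]
turn deg (tool) [-0.1 -0.  -0.1]
```

View pics/t9y.png

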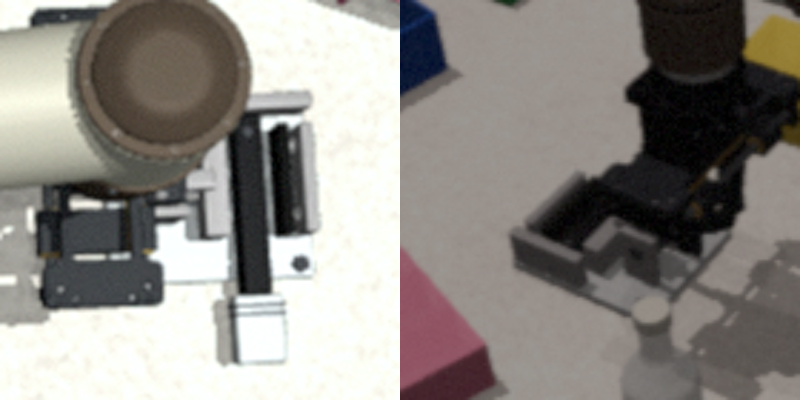

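```bash
python3 -m pendant '[[[-0.0035,0,0.005,0,0,0,0.6],[0,0,0,0,0,0,0.6],[0,0,0,0,0,0,0],[0,0,0,0,0,0,0],[0,0,0,0,0,0,0],[0,0,0,0,0,0,0],[0,0,0,0,0,0,0]]]' 20; python3 - <<'E'
from h import *
s=st();O=np.array([.6243,-.22]);a=np.radians(3.4);X=np.array([np.cos(a),np.sin(a)]);Y=np.array([-X[1],X[0]])
p=s['tcp_pos'][:2]-O;print('jig',p@X*1000,p@Y*1000,'grasp z',s['tcp_pos'][2]*1000+11)
y0,z0=p@Y*1000-77,s['tcp_pos'][2]*1000+11-45
r=np.hypot(y0,z0);t0=np.arctan2(z0,y0);print('r,ang',r,np.degrees(t0))
ang=np.radians(np.arange(np.degrees(t0),155,8.0))
for i in range(len(ang)-1): print(round(np.degrees(ang[i+1]),1),'toolx %.1f toolz %.1f'%(-(r*(np.cos(ang[i+1])-np.cos(ang[i]))),-(r*(np.sin(ang[i+1])-np.sin(ang[i])))))
E
```

```text
t: 22.48
tcp_pos: [0.5662, -0.0802, 0.0817]
eef_rot: [0.728, -0.686, 0.001, -0.001]
ft_force: [3.3, -1.1, -2.8]
width: 0.209
t 22.48 tcp [ 0.5662 -0.0802  0.0817] yyaw -176.6 tilt 0.16 q [  8.  25. -18.   0. -46.  -5.] F [ 3.3 -1.1 -2.8] w 0.209
jig -49.72897029864492 142.98891948854111 grasp z 92.67226077906129
r,ang 81.40750544668462 35.84541079529833
43.8 toolx 7.3 toolz -8.7
51.8 toolx 8.4 toolz -7.6
59.8 toolx 9.4 toolz -6.4
67.8 toolx 10.2 toolz -5.0
75.8 toolx 10.8 toolz -3.5
83.8 toolx 11.2 toolz -2.0
91.8 toolx 11.3 toolz -0.4
99.8 toolx 11.3 toolz 1.2
107.8 toolx 11.0 toolz 2.7
115.8 toolx 10.5 toolz 4.2
123.8 toolx 9.9 toolz 5.7
131.8 toolx 9.0 toolz 7.0
139.8 toolx 7.9 toolz 8.1
147.8 toolx 6.7 toolz 9.2
```

```bash
python3 -m pendant '[[[0.0073,0,-0.0087,0,0,0,0],[0.0084,0,-0.0076,0,0,0,0],[0.0094,0,-0.0064,0,0,0,0],[0,0,0,0,0,0,0]]]' 20; python3 -c "
from h import *
plan([.566,-.1055,.1045])"
```

```text
t: 22.98
tcp_pos: [0.5679, -0.105, 0.1046]
eef_rot: [0.727, -0.686, 0.001, -0.002]
ft_force: [4.6, 3.7, -3.7]
width: 0.213
t 22.98 tcp [ 0.5679 -0.105   0.1046] yyaw -176.7 tilt 0.22 q [  6.  24. -16.  -0. -50.  -2.] F [ 4.6  3.7 -3.7] w 0.213
tool shift mm [0.4 1.9 0. ]
```

```bash
python3 -m pendant '[[[0.0102,0.0005,-0.005,0,0,0,0],[0.0108,0.0005,-0.0035,0,0,0,0],[0.0112,0.0005,-0.002,0,0,0,0],[0.0113,0,-0.0004,0,0,0,0],[0,0,0,0,0,0,0]]]' 20; python3 -m pendant '[[[0.0113,0,0.0012,0,0,0,0],[0.011,0,0.0027,0,0,0,0],[0.0105,0,0.0042,0,0,0,0],[0,0,0,0,0,0,0]]]' 20; python3 - <<'E'
from h import *
s=st();O=np.array([.6243,-.22]);a=np.radians(3.4);X=np.array([np.cos(a),np.sin(a)]);Y=np.array([-X[1],X[0]])
p=s['tcp_pos'][:2]-O;y,z=p@Y*1000-77,s['tcp_pos'][2]*1000+11-45;print(p@X,np.hypot(y,z),np.degrees(np.arctan2(z,y)))
E
```

```text
t: 23.6
tcp_pos: [0.5707, -0.148, 0.1164]
eef_rot: [0.728, -0.686, 0.002, -0.003]
ft_force: [6.6, 4.5, -0.3]
width: 0.209
t: 24.1
tcp_pos: [0.5731, -0.1817, 0.1096]
eef_rot: [0.728, -0.686, 0.003, -0.003]
ft_force: [4.5, 2.7, 5.2]
width: 0.205
t 24.10 tcp [ 0.5731 -0.1817  0.1096] yyaw -176.6 tilt 0.50 q [ -2.  26. -12.   0. -51.   6.] F [4.5 2.7 5.2] w 0.205
-0.04887530576600843 83.55296942025467 115.27968142381195
```

```bash
python3 -m pendant '[[[0.0099,0,0.0057,0,0,0,0],[0.009,0,0.007,0,0,0,0],[0.0079,0,0.0081,0,0,0,0],[0,0,0,0,0,0,0]]]' 20; python3 -m pendant '[[[0.0067,0,0.0092,0,0,0,0],[0.0036,0,0.006,0,0,0,0],[0,0,0,0,0,0,0]]]' 20; python3 - <<'E'
from h import *
s=st();O=np.array([.6243,-.22]);a=np.radians(3.4);X=np.array([np.cos(a),np.sin(a)]);Y=np.array([-X[1],X[0]])
p=s['tcp_pos'][:2]-O;y,z=p@Y*1000-77,s['tcp_pos'][2]*1000+11-45;print(p@X,np.hypot(y,z),np.degrees(np.arctan2(z,y)))
E
```

```text
t: 24.6
tcp_pos: [0.5751, -0.2103, 0.0887]
eef_rot: [0.728, -0.686, 0.005, -0.002]
ft_force: [6.4, -3.3, 2.6]
width: 0.207
t: 24.98
tcp_pos: [0.5758, -0.2208, 0.0729]
eef_rot: [0.728, -0.686, 0.005, -0.002]
ft_force: [8.2, -5.3, 0.0]
width: 0.209
t 24.98 tcp [ 0.5758 -0.2208  0.0729] yyaw -176.6 tilt 0.59 q [ -6.  29. -12.   0. -48.   9.] F [ 8.2 -5.3  0. ] w 0.209
-0.04842112252063383 84.41595155656829 152.55502611426843
```

Angle about 152.6°, essentially closed. Open (only partly, to stay clear) and lift off.

```bash
python3 -m pendant '[[[0,0,0,0,0,0,0.55],[0,0,0,0,0,0,0.55],[0,0,0,0,0,0,0.55],[0,0,-0.02,0,0,0,0.55],[0,0,-0.05,0,0,0,0.55],[0,0,-0.05,0,0,0,0.55],[0,0,-0.03,0,0,0,0.55]]]' 20
python3 -m pendant '[[[0.05,0.04,0,0,0,0,0.55],[0.05,0.04,0,0,0,0,0.55],[0.05,0.04,0,0,0,0,0.55],[0.05,0.04,0,0,0,0,0.55],[0,0,0,0,0,0,0.55]]]' 20
python3 -c "
from h import *
st();im,d=snap('top','t10');im2,d2=snap('scene','s12')
x=np.clip(im[150:290,350:490].astype(float)*1.8,0,255).astype('uint8');cv2.imwrite('pics/t10y.png',np.hstack([cv2.resize(x,(400,400),interpolation=cv2.INTER_CUBIC),cv2.resize(im2[160:300,150:290],(400,400))])[:,:,::-1])
"
```

```text
t: 25.85
tcp_pos: [0.5714, -0.2186, 0.2238]
eef_rot: [0.728, -0.686, 0.001, -0.0]
ft_force: [-0.1, 0.0, -1.8]
width: 0.551
t: 26.48
tcp_pos: [0.4236, -0.425, 0.2205]
eef_rot: [0.726, -0.688, -0.001, 0.0]
ft_force: [0.5, 0.6, 0.0]
width: 0.551
t 26.48 tcp [ 0.4236 -0.425   0.2205] yyaw -177.0 tilt 0.16 q [-30.  20.  -4.   0. -66.  33.] F [0.5 0.6 0. ] w 0.551
```

View pics/t10y.png

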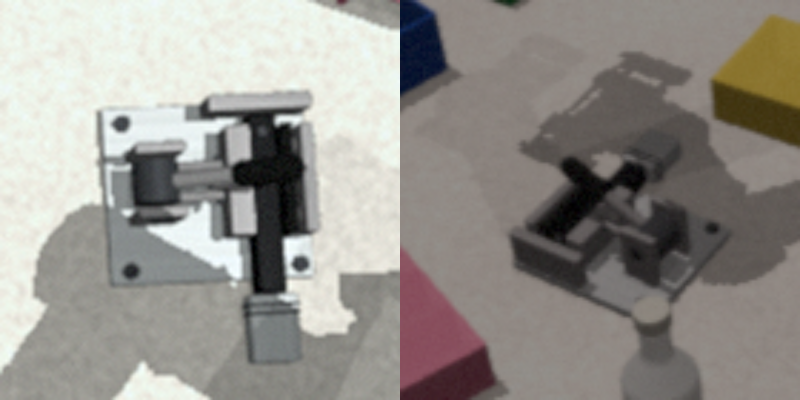

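View pics/t10.png

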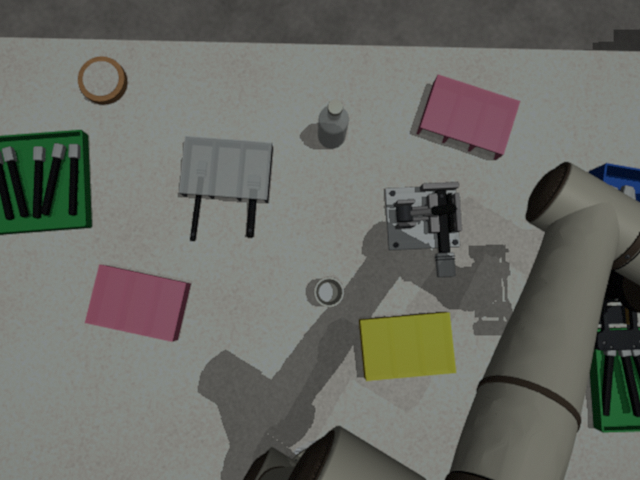

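The lever lies over the jaws (zoom 265,170). The handle sits between the jaws with its collar overhanging (273,330), and the other objects look unmoved. One numeric check.

```bash
python3 -c "
from h import *
im,d=load('t10');P=cloud('top',d);im0,d0=load('top0')
x=np.clip(im[180:285,380:480].astype(float)*2,0,255).astype('uint8');cv2.imwrite('pics/t10x.png',cv2.resize(x,None,fx=5.7,fy=5.7,interpolation=cv2.INTER_CUBIC)[:,:,::-1])
O=np.array([.6243,-.22]);a=np.radians(3.4);X=np.array([np.cos(a),np.sin(a)]);Y=np.array([-X[1],X[0]])
k=lambda x,y,h:(onplane('top',350+(x+.5)/2.857-.5,150+(y+.5)/2.857-.5,h)[:2]-O)
for q in [(248,115),(272,115),(254,290),(285,290),(248,362),(299,360)]:
  p=k(*q,.032);print('jig',(p@X*1000).round(1),(p@Y*1000).round(1))
m=np.zeros(im.shape[:2],bool);m[205:218,438:458]=1;m&=(P[...,2]>.07)&(P[...,2]<.12)
q=P[m];print('lever',m.sum(),[((q[:,:2]-O)@Y).mean(),q[:,2].mean(),((q[:,:2]-O)@Y).min()])
dd=np.abs(im.astype(int)-im0).max(2)
for n,(a,b,c,e) in dict(rack=(175,280,130,240),bottle=(315,352,98,142),pot=(312,345,272,310)).items(): print(n,(dd[c:e,a:b]>40).sum(), np.median(dd[c:e,a:b]))
"
```

```text
jig -2.1 5.7
jig -2.8 -11.7
jig -129.5 9.0
jig -130.4 -13.3
jig -180.9 16.4
jig -180.9 -20.2
lever 171 [np.float64(0.0013234795524718758), np.float64(0.08834556662659615), np.float64(-0.01667571944225727)]
rack 525 7.0
bottle 0 6.0
pot 86 6.0
```

View pics/t10x.png

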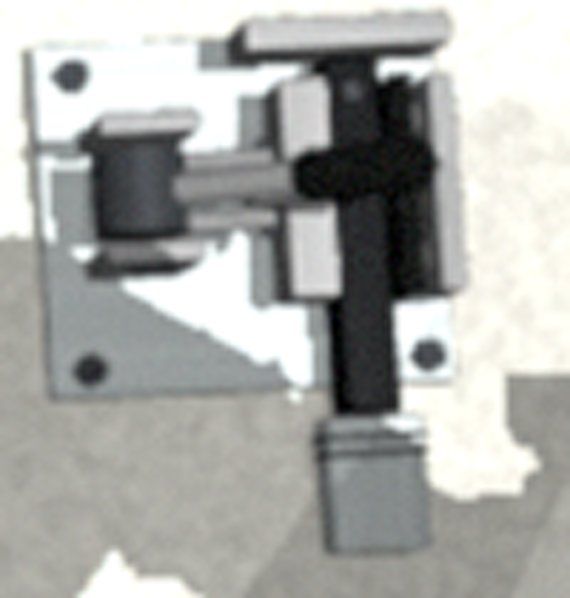

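```bash
python3 -c "
from h import *
print(env.job_done()); st()"
```

```text
the job is handed in; nothing more can be done
None
the job is handed in; nothing more can be done
```

The wide handle is clamped in the jig and the job is handed in, at about 27 s of the 72 s allowed; no verdict was reported.

- **Draw and lay down:** I drew the wide handle tail-first out of the middle lane, laid it flat on the bench and let go. I then took it again by the metal collar.
- **Jig:** I turned it about 170° and lowered it between the open jaws. I pushed the tail to the stop until I felt contact (about 6 N), pressed it onto the base plate (about 6 N) and released it.
- **Cam lever:** I gripped the lever and carried it over its high point to about 152.6° (closed is 153.6°), then let go and moved the arm clear.

**Last checks (top camera and wrist force):**
- **Handle:** it sits between both jaws. The collar end is at about jig x = -181 mm, where -180 is ideal.
- **Tail:** its edge reads 2 to 3 mm short of the stop. The felt contact and the collar position instead put the gap at about 1 mm or less. I put the difference down to calibration and pixel error, but did not settle it.
- **Lever:** it leans over the jaws at the expected closed height.
- **Other handles, bottle and pot:** they look unmoved. Near the pot 86 pixels changed, which I took for shadow because the pot is in the same place.
- **Robot:** the wrist force read about zero, and the arm was touching nothing.

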